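Stack the empty parts tote, turned end for end, on the filled one

TASK

Stack the long empty parts tote on the long tote that holds the relays and the battery. Set it on with its scooped end over the other's closed end, squarely over it, so that its ribs stand on the rim and it stays up instead of nesting down onto the parts; leave the filled tote where it stands, and do not disturb the short tote.

Things in the scene. Friction and masses are not known exactly. Their poses are not given: they have to be found in the camera images.
- empty_tote: long empty grey tote (sizes in mm), 124 long (x) x 61 wide (y) x 64 high, about 0.15 kg; origin: centre of underside, z up. A flat rim band (z 42 to 64) runs round it: grip it across the 61 width at mid-length. +x end scooped (34 wide gap in the band, paper card below), -x end closed. Two ribs, feet at z 8, on each long side at x = +40 and -18. Its base (z 0 to 8) tapers from 103 x 40 to 92 x 30
- empty_tote_scoop (a point): middle of the empty tote's scooped end, level with its rim: (62, 0, 64) in its frame. Turned 180 degrees to the tote below, the ribs stand on that rim: origin 56 above the lower one's, base 8 deep in the mouth with 2.5 play each way. Set the same way round, the ribs drop into channels in the rim and it nests, only 34 up
- filled_tote: tote of the same shape, size and axes as the empty one (+x end scooped, -x end closed, rim at z 64, mouth 108 x 45), standing loose on the desk with two blue relays and a battery in it, all lower than 20; origin: centre of its underside. About 0.45 kg
- short_tote: bystander: short empty tote of the same make, 80 long (x) x 61 wide (y) x 64 high, one rib on each side, +x end scooped; origin: centre of its underside. To be left alone

How it is judged:
At the end, for the whole second after the job is handed in: The empty tote stands at rest and upright (within 5 degrees) on the filled tote, turned end for end to it (within 10 degrees), centred within 12 mm, its ribs on the rim (origin 51 to 61 mm above the filled tote's), and the filled tote stands upright on the desk (horizontal distance between empty_tote and filled_tote below 0.012 m and x of empty_tote_scoop in the frame of filled_tote below -0.045 m and angle between the x axis of empty_tote and the x axis of filled_tote, either way round below 0.17 rad and z of empty_tote in the frame of filled_tote between 0.051 and 0.061 m and angle between each of empty_tote, filled_tote's own z axis and vertical below 0.09 rad and height (world z) of filled_tote below 0.01 m and linear speed of empty_tote below 0.02 m/s); the robot touches nothing.
It fails at once if the filled tote is shifted more than 40 mm from where it stood (distance of filled_tote from where it was at the start of the episode above 0.04 m).
It fails at once if the short tote is moved more than 20 mm (distance of short_tote from where it was at the start of the episode above 0.02 m).
It also fails if it takes over 40 s, if anything falls off the work surface, if the arm or the gripper's body presses on something with over 40 N, if the wrist force passes 120 N, or if a joint passes its speed limit or range.

ROBOT

A 7-joint arm with a two-finger parallel gripper is mounted at the origin on a cart in front of the work surface, level with it; the furniture and walls round the work are solid. World frame = base frame: x ahead of the robot, y to its left, z up, the work surface at z = 0. Lengths are in m, angles in rad, forces in N, time in s.
With the tool pointing down it reaches from about 0.375 to 0.925 m from the base axis. Payload 3.1 kg.
Tool frame: the origin (TCP) lies between the finger pads; the fingertips stand 19 mm ahead of it and the grasp point (between the pads) is the TCP; z points along the fingers, y is the line along which they close (so a half turn about z gives the same grasp; the last joint's range is limited). The gripper opens to 85 mm and grips with 20 to 120 N. Pads are 22 mm wide; open, the fingers measure 114 mm over their backs; the gripper's body (76 mm by 85 mm) begins 54 mm behind the grasp point. The pads swing forward as they close: fully open they stand 13 mm farther back than shut.
Start: joints at [-1.225, 0.383, 0.044, 1.598, -0.018, 1.161, -0.05], TCP at [0.279, 0.587, 0.219] pointing down, gripper open.
Joint ranges: [-2.61, 2.61], [-0.41, 2.15], [-1.48, 1.57], [0, 2.5], [-1.57, 4.71], [0.05, 1.97], [-2.85, 2.85]. Speed limits (rad/s): [2.79, 2.79, 3.14, 3.14, 3.14, 3.14, 3.14].

INTERFACE

Orientations are given as a unit quaternion [x, y, z, w].
In Python, from bench import move_ptp, movel, move_j, move_gripper, pause, inverse_kinematics, read_camera, camera_params, MotionError, sign_off, look_for, tip_of, read_time_s, read_qpos, read_joint_vel, read_effort, read_eef_pos, read_tcp_rot, read_ft_force, read_ft_torque, read_finger_gap, read_grasp_force gives the robot as it stands. Calls block until the motion is done:
- move_ptp(position, orientation): joint-space move of the TCP to a pose.
- movel(position, orientation=None, speed=0.15): straight line of the TCP; orientation=None keeps the orientation; speed is the mean speed in m/s.
- move_j(angles): joint-space move.
- move_gripper(opening, effort=None): finger opening in m; effort is the grip in N (None keeps the last); returns when the fingers have stopped.
- pause(seconds).
- inverse_kinematics(position, orientation): joint angles nearest the present ones, or None.
- read_camera(name): name is "scene" or "side" or "wrist"; returns the picture (400x640x3 uint8, red, green, blue); there is no depth.
- camera_params(name): a dict with "K" (3x3 intrinsics, pixels), "dist_coeffs" ([k1, k2, p1, p2, k3] as OpenCV has them; the pictures are not rectified), "camera_from_world" (4x4, takes a point from world to camera coordinates). Camera axes: x right, y down, z forward; pixel columns grow to the right and rows downward; lengths in m; the calibration is good to about 2 mm. A picture is of the moment at which its call begins: read the wrist's pose just before it. camera_params takes no time and is no camera call; for the wrist camera it gives the pose at the moment of the call.
A pose or a line that the arm cannot do raises MotionError and nothing moves.
- sign_off(): hands the job in; it is judged then, once.
Trained networks look in the newest picture that a camera, given by its name, has taken for a name from the list of things; names that differ only in an ending like _2 or _b are one class to them, and where a whole thing is asked for, a point or a joint stands for the part that bears it (a point fixed in the world has none). Each returns a list of dicts, best first, with "confidence" (0 to 1); they miss things now and then, are a little off and sometimes report something else, mostly with a low value. They report only what shows in the picture. A call takes as long as a camera call.
- look_for(camera, name): "at" ([column, row] in pixels, amid what is visible of it).
- tip_of(camera, name): "at" ([column, row] in pixels: a listed point, or the origin of a listed thing).
Readings, each from a call of its own:
- read_time_s(): time.
- read_qpos(): joint angles.
- read_joint_vel(): joint speeds.
- read_effort(): joint torques, N m.
- read_eef_pos(): TCP position.
- read_tcp_rot(): TCP orientation.
- read_ft_force(): force on the tool from outside, world axes, zero at the start.
- read_ft_torque(): the same for the moment, N m.
- read_finger_gap(): finger opening in m.
- read_grasp_force(): force on a finger pad.
Only numpy, scipy, OpenCV 4.12 (cv2) and the standard library are available. Lean on these libraries where they do the work, as an engineer would, in place of code of your own. Each camera call takes 0.05 s, during which the arm holds its last target. There are 200 camera calls.

## Working session

There is one attempt and no reset: what is moved stays moved. The work goes in short steps, each a Python script; the robot and the scene stay as the last script left them, time stands still between calls to the robot, and variables do not carry over. Pictures are saved under pics/ and viewed, at most 15 in all, crops included, and the job is handed in when it is done.

```bash
mkdir -p pics; ls; python3 - <<'E'
from bench import *
import cv2,numpy as np
for c in ["scene","side","wrist"]:
    im=read_camera(c); cv2.imwrite(f"pics/a_{c}.png",im[:,:,::-1])
    p=camera_params(c); T=np.linalg.inv(p["camera_from_world"]); print(c,T[:3,3].round(3),T[:3,2].round(2),p["K"][0][0],p["dist_coeffs"])
    for n in ["empty_tote","filled_tote","short_tote"]:
        print(n,[(np.round(d["at"]),round(d["confidence"],2)) for d in look_for(c,n)[:3]],[(np.round(d["at"],1),round(d["confidence"],2)) for d in tip_of(c,n)[:3]])
    print([(np.round(d["at"],1),round(d["confidence"],2)) for d in tip_of(c,"empty_tote_scoop")[:3]])
print(read_time_s(),read_tcp_rot())
a=cv2.imread("pics/a_scene.png");b=cv2.imread("pics/a_side.png")
E
```

```text
pics
scene [-0.156 -0.318  0.881] [ 0.58  0.34 -0.74] 447.8997950041841 [0.03273268 0.         0.         0.         0.        ]
empty_tote [(array([418., 267.]), 0.82)] [(array([414.6, 275.7]), 0.94)]
filled_tote [(array([333., 207.]), 0.76)] [(array([333.9, 217. ]), 0.64)]
short_tote [(array([228., 195.]), 0.74)] [(array([228.9, 206.1]), 0.93)]
[(array([414.2, 235.5]), 0.89)]
side [0.125 0.965 0.746] [ 0.27 -0.77 -0.58] 510.94163670400945 [-0.08642134  0.          0.          0.          0.        ]
empty_tote [(array([361., 159.]), 0.6)] [(array([354.8, 168.2]), 0.9)]
filled_tote [] []
short_tote [] []
[(array([332.5, 152. ]), 0.58)]
wrist [0.206 0.621 0.374] [ 0.28 -0.13 -0.95] 283.16876133716886 [-0.02228452  0.          0.          0.          0.        ]
empty_tote [] []
filled_tote [] []
short_tote [] []
[]
1.2 [ 2.20053735e-01  9.75487751e-01  2.02650010e-05 -1.20760269e-05]
```

View pics/a_scene.png

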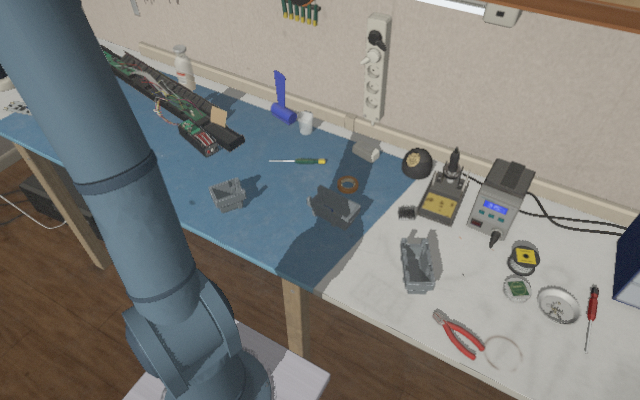

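View pics/a_side.png

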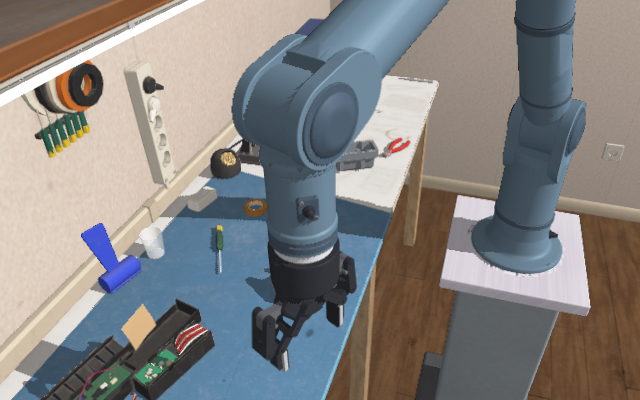

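The scene view shows the empty tote at about (418,267), the filled one at (333,207), and the short one at (228,195). The side view shows mainly the arm, with the empty tote at about (358,155). Next I'll compute rough positions and then look from the wrist above the totes.

```bash
cat > h.py <<'E'
from bench import *
import cv2, numpy as np
from scipy.spatial.transform import Rotation as R
def ray(p,uv,z):
    n=cv2.undistortPoints(np.array([[uv]],float),np.array(p["K"]),np.array(p["dist_coeffs"]))[0,0]
    T=np.linalg.inv(p["camera_from_world"]); d=T[:3,:3]@[n[0],n[1],1]; o=T[:3,3]
    return (o+d*(z-o[2])/d[2])
def proj(p,X):
    T=np.array(p["camera_from_world"]); return cv2.projectPoints(np.atleast_2d(X).astype(float),cv2.Rodrigues(T[:3,:3])[0],T[:3,3],np.array(p["K"]),np.array(p["dist_coeffs"]))[0][:,0]
def quat(a): # tool down, tool y (closing line) at world angle a
    y=np.array([np.cos(a),np.sin(a),0]); z=np.array([0,0,-1.]); x=np.cross(y,z)
    return R.from_matrix(np.c_[x,y,z]).as_quat()
E
python3 - <<'E'
from h import *
p=camera_params("scene")
print("e",ray(p,[414.6,275.7],0),"scoop",ray(p,[414.2,235.5],.064),"f",ray(p,[333.9,217],0),"s",ray(p,[228.9,206.1],0))
# wrist cam offset in tool frame
T=np.linalg.inv(camera_params("wrist")["camera_from_world"]); Rt=R.from_quat(read_tcp_rot()).as_matrix()
print(Rt.T@(T[:3,3]-read_eef_pos()), Rt.T@T[:3,:3])
E
```

```text
e [ 4.40760609e-01 -2.19659077e-01  1.11022302e-16] scoop [ 0.49813048 -0.18525926  0.064     ] f [0.50287416 0.02620511 0.        ] s [ 3.98373214e-01  2.83451492e-01 -1.11022302e-16]
[ 0.08058925 -0.00026816 -0.15513114] [[-5.72165227e-04 -9.50071335e-01 -3.12032261e-01]
 [ 9.99999836e-01 -5.31211034e-04 -2.16249297e-04]
 [ 3.96972784e-05 -3.12032333e-01  9.50071482e-01]]
```

```bash
python3 - <<'E'
from h import *
move_ptp([0.43,-0.10,0.30],quat(np.radians(72)))
p=camera_params("wrist"); im=read_camera("wrist"); cv2.imwrite("pics/b.png",im[:,:,::-1])
for n in ["empty_tote","filled_tote","empty_tote_scoop"]:
    print(n,[(np.round(d["at"],1),round(d["confidence"],2),ray(p,d["at"],.064 if "sc" in n else 0).round(4)) for d in tip_of("wrist",n)[:3]])
print(read_time_s(),read_qpos())
E
```

```text
empty_tote [(array([253.7, 185.9]), 0.96, array([ 0.4403, -0.2157,  0.    ]))]
filled_tote [(array([405.2, 177.2]), 0.68, array([0.5034, 0.0281, 0.    ]))]
empty_tote_scoop [(array([278.5, 222.1]), 0.91, array([ 0.4917, -0.1816,  0.064 ]))]
3.9083 [-0.78328926 -0.20286648  0.82650201  1.99780072  0.15558108  1.28564075
  1.24661192]
```

View pics/b.png

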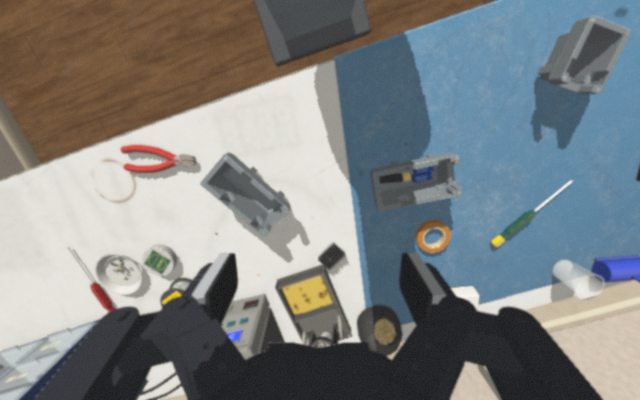

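The wrist view shows the empty tote at about (247,193) with its scoop at the lower right. The filled tote, with its blue and orange contents, is at about (415,182), and its right end looks scooped. I'll look closer at both.

```bash
python3 - <<'E'
from h import *
for k,(c,z) in {"f":((.503,.028),.23),"e":((.441,-.216),.23)}.items():
    a=np.radians(80 if k=="f" else 123.6)
    xd=np.array([-np.sin(a),np.cos(a)])
    t=np.array(c)-xd*0.02
    move_ptp([*t,z],quat(a))
    p=camera_params("wrist"); im=read_camera("wrist"); cv2.imwrite(f"pics/c_{k}.png",im[:,:,::-1])
    np.savez(f"c_{k}.npz",K=p["K"],dist_coeffs=p["dist_coeffs"],camera_from_world=p["camera_from_world"])
    for n in ["empty_tote","filled_tote","empty_tote_scoop"]:
        print(k,n,[(np.round(d["at"],1),round(d["confidence"],2),ray(p,d["at"],.064 if "sc" in n else 0).round(4)) for d in tip_of("wrist",n)[:3]])
    print(read_time_s(),read_qpos().round(2))
def ik(c,a,z): 
    q=inverse_kinematics([*c,z],quat(np.radians(a))); return None if q is None else np.round(q,2)
for a in (123.6,-56.4): print(a,ik((.441,-.216),a,.055))
for a in (-10,170): print(a,ik((.503,.028),a,.111),ik((.503,.028),a,.2))
A,B=[cv2.imread(f"pics/c_{k}.png")[60:340,100:500] for k in "fe"]
cv2.imwrite("pics/c2.png",cv2.vconcat([A,B]))
E
```

```text
f empty_tote [(array([134.1, 142.8]), 0.7, array([ 0.4439, -0.2177,  0.    ]))]
f filled_tote [(array([320.6, 151.2]), 0.59, array([0.5001, 0.0297, 0.    ]))]
f empty_tote_scoop [(array([141.3, 184.7]), 0.66, array([ 0.492 , -0.1851,  0.064 ]))]
4.825 [-0.91  0.16  0.88  1.92 -0.14  1.12  1.41]
e empty_tote [(array([318.6, 154.2]), 0.89, array([ 0.4422, -0.2139,  0.    ]))]
e filled_tote [(array([427.9, 272.5]), 0.82, array([0.502 , 0.0323, 0.    ]))]
e empty_tote_scoop [(array([312.9, 211. ]), 0.95, array([ 0.4948, -0.1873,  0.064 ]))]
6.1333 [-0.6   0.11  1.01  1.97 -0.11  1.11  2.61]
123.6 [-0.06  0.34  0.48  2.12 -0.23  0.74  2.74]
-56.4 [-0.69  1.03  1.46  2.14 -1.14  1.21  0.35]
-10 [-1.07  0.44  1.12  2.08 -0.5   0.93  0.15] [-1.1   0.2   1.07  2.   -0.2   1.06 -0.11]
170 [-0.11  0.24 -0.04  2.04  0.01  0.86  2.82] [-0.18  0.13  0.04  1.97 -0.01  1.05  2.84]
```

View pics/c2.png

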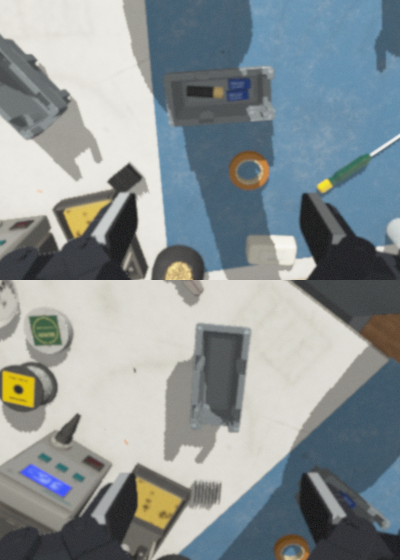

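The filled tote's closed end is on the left at about (166,98) in the crop, and its scooped end is on the right at about (272,92). The empty tote's scoop is at the bottom of its crop. I'll overlay the models on enlarged crops to refine the yaw and centre of each.

```bash
python3 - <<'E'
from h import *
P={"f":(.5015,.030,np.radians(80)),"e":(.4415,-.216,np.radians(31))}
out=[]
for k in "fe":
    p=dict(np.load(f"c_{k}.npz")); im=cv2.imread(f"pics/c_{k}.png"); x,y,th=P[k]
    c=proj(p,[[x,y,.05]])[0]; x0,y0=(c-[80,60]).astype(int) if k=="f" else (c-[80,75]).astype(int)
    h=120 if k=="f" else 150
    s=4; cr=cv2.resize(im[y0:y0+h,x0:x0+160],None,fx=s,fy=s,interpolation=cv2.INTER_CUBIC)[:, :]
    for hx,hy,z,col in((.062,.0305,.064,(0,0,255)),(.054,.0225,.064,(0,255,255))):
        X=[[x+np.cos(th)*u-np.sin(th)*v,y+np.sin(th)*u+np.cos(th)*v,z] for u,v in((hx,hy),(hx,-hy),(-hx,-hy),(-hx,hy))]
        q=((proj(p,X)+.5-[x0,y0])*s-.5).astype(int); cv2.polylines(cr,[q],True,col,1); cv2.circle(cr,tuple(map(int,(q[0]+q[1])//2)),4,(0,255,0),-1)
    cv2.imwrite(f"pics/d_{k}.png",cr); print(k,x0,y0,s)
E
```

```text
f 241 98 4
e 237 84 4
```

View pics/d_f.png

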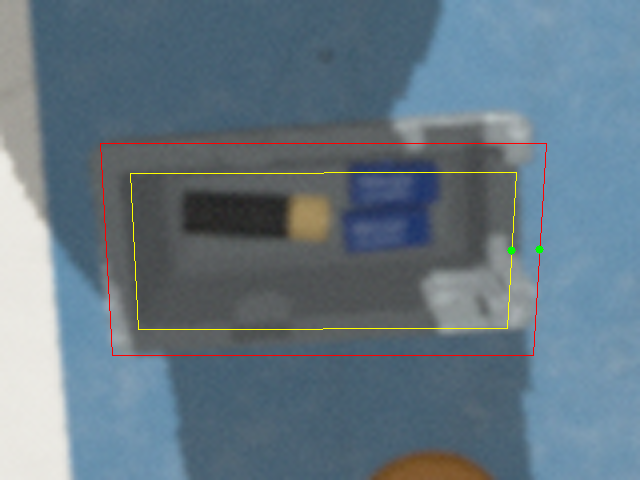

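View pics/d_e.png

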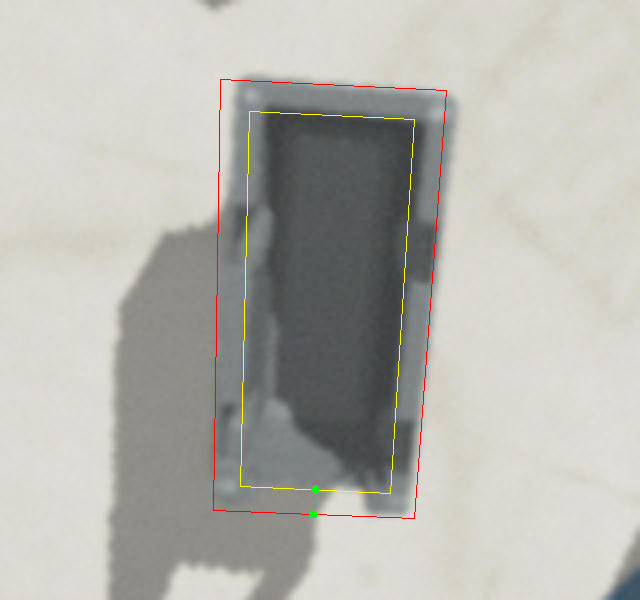

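```bash
python3 - <<'E'
from h import *
from scipy.optimize import least_squares
# corner order: (+x,+y),(+x,-y),(-x,-y),(-x,+y) in tote frame
C={"f":(241,98,[(531,116),(530,327),(114,351),(97,144)],(.5,.03,1.45)),"e":(237,84,[(408,515),(214,504),(238,81),(453,92)],(.44,-.216,.55))}
for k,(x0,y0,c,g) in C.items():
    p=dict(np.load(f"c_{k}.npz")); uv=(np.array(c)+.5)/4-.5+[x0,y0]
    if k=="f": uv=uv[[0,1,2,3]]
    W=np.array([ray(p,u,.064)[:2] for u in uv]); L=np.array([(.062,.0305),(.062,-.0305),(-.062,-.0305),(-.062,.0305)])
    best=None
    for Lp in (L,L*[1,-1]):
        f=lambda v:(((L if Lp is L else Lp)*v[3])@np.array([[np.cos(v[2]),np.sin(v[2])],[-np.sin(v[2]),np.cos(v[2])]])+v[:2]-W).ravel()
        r=least_squares(f,(*g,1.))
        print(k,r.x[:2].round(4),np.degrees(r.x[2]).round(1),r.x[3].round(3),"rms",np.sqrt(np.mean(r.fun**2)).round(4))
E
```

```text
f [0.497  0.0291] 83.2 0.978 rms 0.0005
f [0.497  0.0291] 83.8 0.596 rms 0.0379
e [ 0.4403 -0.2154] 29.2 0.98 rms 0.0007
e [ 0.4403 -0.2154] 28.5 0.607 rms 0.0376
```

```bash
python3 - <<'E'
from h import *
e=(.4403,-.2154); q=quat(np.radians(119.2))
move_ptp([*e,.13],q); movel([*e,.049],speed=.1)
print(read_ft_force().round(1))
move_gripper(0.03,40); print("gap",read_finger_gap(),read_grasp_force(),read_ft_force().round(1))
movel([*e,.20],speed=.12)
print("gap",read_finger_gap(),read_grasp_force(),read_ft_force().round(1))
f=(.497,.0291)
move_ptp([*f,.23],quat(np.radians(-6.8)))
print(read_eef_pos(),read_time_s(),read_qpos().round(2),read_finger_gap(),read_ft_force().round(1),read_ft_torque().round(2))
im=read_camera("scene");cv2.imwrite("pics/g.png",cv2.resize(im[120:270,240:440,::-1],None,fx=3,fy=3))
for c in("scene","side"):
  p=camera_params(c); read_camera(c)
  for n in ["empty_tote","filled_tote","empty_tote_scoop"]:
    print(c,n,[(np.round(d["at"],1),round(d["confidence"],2),ray(p,d["at"],{"empty_tote":.181,"filled_tote":0}.get(n,.245)).round(4)) for d in tip_of(c,n)[:2]])
E
```

```text
[-0.5 -0.4 -0.6]
gap 0.03004482873464935 0.0 [-0.5 -1.   0.1]
gap 0.030147435015201517 0.0 [ 0.3 -0.8 -0.5]
[0.49694756 0.02866768 0.22990518] 11.9083 [-0.93  0.09  0.84  1.97 -0.07  1.11 -0.18] 0.029940899995237382 [ 0.4 -0.3 -0.1] [-0.03 -0.    0.02]
scene empty_tote [(array([419.4, 277.4]), 0.91, array([ 0.319 , -0.2487,  0.181 ]))]
scene filled_tote [(array([331.6, 217.6]), 0.59, array([0.4982, 0.0304, 0.    ]))]
scene empty_tote_scoop [(array([412. , 237.6]), 0.7, array([ 0.3467, -0.213 ,  0.245 ])), (array([335.3, 216.3]), 0.48, array([ 0.3222, -0.0709,  0.245 ]))]
side empty_tote []
side filled_tote [(array([303.9, 210.3]), 0.67, array([0.4985, 0.0248, 0.    ]))]
side empty_tote_scoop [(array([331. , 149.7]), 0.7, array([0.3936, 0.1291, 0.245 ]))]
```

View pics/g.png

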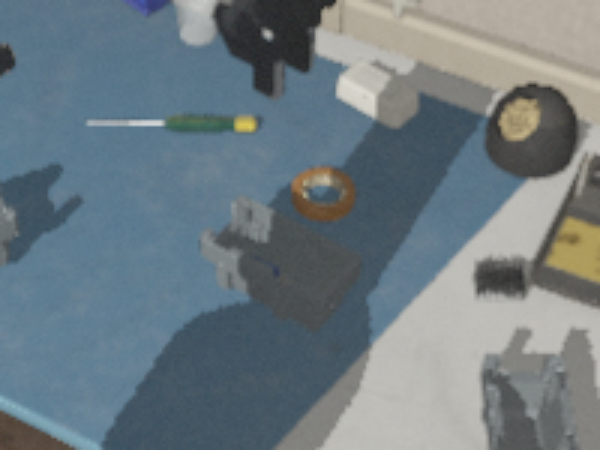

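The gripper closed on nothing: the gap is 0.03 with no force. The crop shows the filled tote untouched and the empty tote still at the lower right. I'll look at it again from above.

```bash
python3 - <<'E'
from h import *
print(proj(camera_params("scene"),[read_eef_pos()]))
move_gripper(.085); print(read_finger_gap())
a=np.radians(119.2); xd=np.array([-np.sin(a),np.cos(a)])
move_ptp([*(np.array([.4403,-.2154])-xd*.02),.23],quat(a))
print(read_eef_pos(), R.from_quat(read_tcp_rot()).as_matrix().round(3))
p=camera_params("wrist"); im=read_camera("wrist"); cv2.imwrite("pics/h.png",im[:,:,::-1])
np.savez("c_h.npz",K=p["K"],dist_coeffs=p["dist_coeffs"],camera_from_world=p["camera_from_world"])
for n in ["empty_tote","empty_tote_scoop"]:
    print(n,[(np.round(d["at"],1),round(d["confidence"],2),ray(p,d["at"],.064 if "sc" in n else 0).round(4)) for d in tip_of("wrist",n)[:3]])
print(read_time_s())
E
```

```text
[[333.49174095 150.31862074]]
0.08498633240543796
[ 0.45792703 -0.20528438  0.2299926 ] [[-0.873 -0.488  0.   ]
 [-0.488  0.873  0.   ]
 [-0.     0.    -1.   ]]
empty_tote [(array([316.2, 156.5]), 0.63, array([ 0.4455, -0.2152,  0.    ]))]
empty_tote_scoop [(array([319.7, 211.4]), 0.94, array([ 0.492, -0.184,  0.064]))]
15.4
```

View pics/h.png

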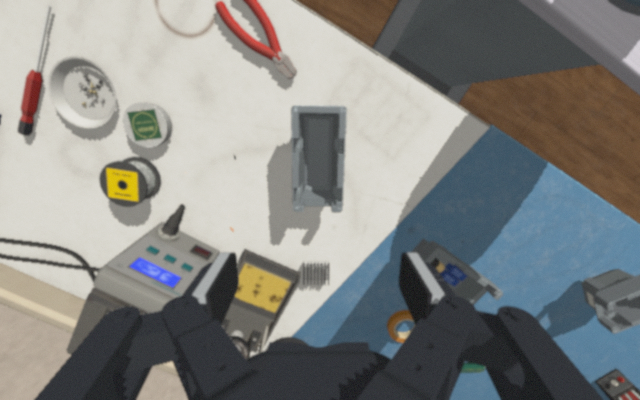

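```bash
python3 - <<'E'
from h import *
e=(.4415,-.2152); q=quat(np.radians(119.2))
move_ptp([*e,.13],q); movel([*e,.049],speed=.1)
print(read_eef_pos(),read_ft_force().round(1),read_time_s())
a=read_camera("wrist"); b=read_camera("scene"); print(proj(camera_params("scene"),[read_eef_pos()]),proj(camera_params("wrist"),[read_eef_pos()]))
cv2.imwrite("pics/i.png",cv2.vconcat([cv2.resize(a[100:400,120:520,::-1],None,fx=1,fy=1),cv2.resize(b[200:300,350:483,::-1],(400,300))]))
E
```

```text
[ 0.44220739 -0.21552881  0.04956552] [ 0.3  0.5 -0.4] 16.85
[[416.49866257 262.09755299]] [[317.76361706 245.54381686]]
```

View pics/i.png

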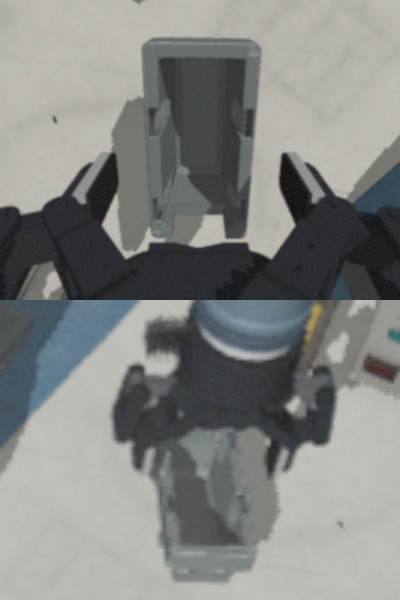

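The picture shows the fingers straddling the tote, but the pad tips at crop (117,153) and (282,153) triangulate to about 29 mm behind the reported TCP. That puts them above the rim, which explains the empty grip. I'll go about 25 mm lower while watching the force.

```bash
python3 - <<'E'
from h import *
e=(.4415,-.2152)
for z in (.036,.024):
    movel([*e,z],speed=.06); print(z,read_eef_pos().round(4),read_ft_force().round(1))
move_gripper(0.03,40); g=read_finger_gap(); print("gap",g,read_grasp_force(),read_ft_force().round(1))
if g>.05:
    movel([*e,.06],speed=.1)
    print("gap",read_finger_gap(),read_grasp_force(),read_ft_force().round(1))
    im=read_camera("wrist"); cv2.imwrite("pics/j.png",im[:,:,::-1])
    b=read_camera("scene"); cv2.imwrite("pics/j.png",cv2.vconcat([im[100:400,120:520,::-1],cv2.resize(b[200:300,350:483,::-1],(400,300))]))
print(read_time_s())
E
```

```text
0.036 [ 0.4413 -0.2151  0.0359] [ 0.3 -0.3  0.7]
0.024 [ 0.4413 -0.2152  0.0239] [-0.2  0.4 -0.5]
gap 0.06015862895927588 43.9122748374939 [-0.8  1.   4.6]
gap 0.06039917204087076 43.382365107536316 [-0.9 -0.2 -1.4]
18.625
```

View pics/j.png

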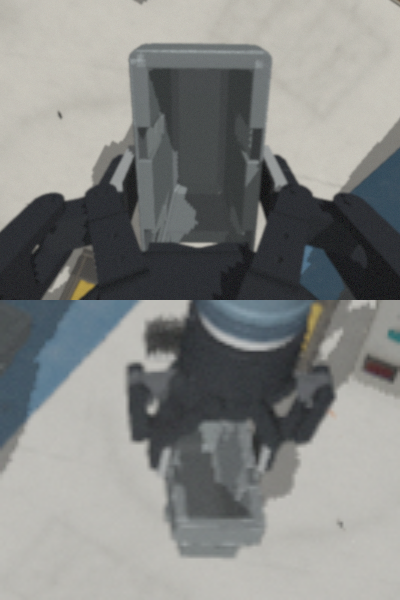

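The tote is held level between the pads at about mid-length. I'll check its offset along the tool and then carry it over.

```bash
python3 - <<'E'
from h import *
p=camera_params("wrist"); Rt=R.from_quat(read_tcp_rot()).as_matrix(); t=np.array(read_eef_pos())
for uv in ((251,148),(390,148)): print("closed corner in tool",(Rt.T@(ray(p,uv,t[2]+.040)-t)).round(4))
movel([.4415,-.2152,.19],speed=.2)
q=quat(np.radians(-6.8)); f=(.498,.0291)
move_ptp([*f,.19],q)
print(read_finger_gap(),read_grasp_force(),read_eef_pos(),read_time_s())
im=read_camera("wrist"); b=read_camera("scene")
P=camera_params("scene")
for n in ["empty_tote","empty_tote_scoop","filled_tote"]:
    print(n,[(np.round(d["at"],1),round(d["confidence"],2),ray(P,d["at"],{"empty_tote":.166,"filled_tote":0}.get(n,.23)).round(4)) for d in tip_of("scene",n)[:2]])
cv2.imwrite("pics/k.png",cv2.vconcat([im[100:400,120:520,::-1],cv2.resize(b[130:230,267:400,::-1],(400,300))]))
E
```

```text
closed corner in tool [ 0.0646 -0.0269 -0.04  ]
closed corner in tool [ 0.0646  0.0294 -0.0399]
0.06014963460443098 43.31844985485077 [0.49787343 0.02865985 0.18979188] 21.7167
empty_tote [(array([335.8, 172.4]), 0.78, array([0.4975, 0.0219, 0.166 ]))]
empty_tote_scoop [(array([359. , 161.4]), 0.72, array([ 0.4929, -0.0352,  0.23  ]))]
filled_tote [(array([333.9, 217.5]), 0.86, array([0.5014, 0.0254, 0.    ]))]
```

View pics/k.png

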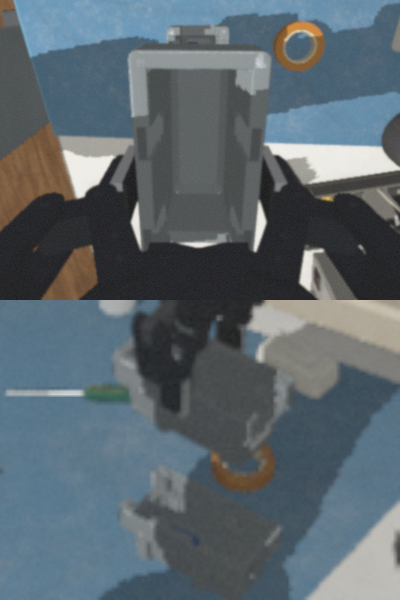

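The orientation is right: the empty tote's scooped end is at −y over the filled tote's closed end, whose own scoop is at +y. I'll lower it with force checks.

```bash
python3 - <<'E'
from h import *
f=(.498,.0291)
movel([*f,.096],speed=.12); F0=np.array(read_ft_force()); print(F0.round(1),read_ft_torque().round(2))
for z in np.arange(.092,.073,-.002):
    movel([*f,z],speed=.06); d=np.array(read_ft_force())-F0
    print(round(z,3),read_eef_pos()[2].round(4),d.round(1),read_ft_torque().round(2))
    if d[2]>6 or np.linalg.norm(d[:2])>10: break
print(read_time_s(),read_finger_gap())
b=read_camera("scene");s=read_camera("side"); cv2.imwrite("pics/l.png",cv2.vconcat([cv2.resize(s[160:260,240:373,::-1],(400,300)),cv2.resize(b[130:230,267:400,::-1],(400,300))]))
E
```

```text
[ 0.6  0.  -1.2] [-0.01 -0.01  0.01]
0.092 0.0923 [-0.1  0.1  0.5] [0.01 0.03 0.  ]
0.09 0.09 [ 0.2  0.5 -0.5] [-0.01 -0.01  0.03]
0.088 0.0878 [-0.7 -0.5  0.2] [-0.02 -0.03 -0.01]
0.086 0.0858 [-0.9 -0.1 -0.5] [0.02 0.01 0.04]
0.084 0.0838 [-1.3  0.2  0.6] [ 0.04  0.04 -0.01]
0.082 0.083 [-2.4 -0.5  7.6] [-0.03  0.73  0.01]
24.4 0.060010897298123596
```

```bash
python3 - <<'E'
from h import *
F0=np.array([.6,0,-1.2])
def st(*a):
    d=np.array(read_ft_force())-F0; print(*a,read_eef_pos().round(4),d.round(1),read_ft_torque().round(2)); return d
st("now")
for x in (.4965,.495):
    movel([x,.0291,.082],speed=.06); d=st("x",x)
    if abs(d[0])<1: break
for z in (.081,.080,.079,.078):
    movel([x,.0291,z],speed=.06); d=st("z",z)
    if d[2]>12: break
print(read_time_s())
E
```

```text
now [0.4984 0.0291 0.083 ] [-3.3  0.2  7.5] [-0.07  0.66  0.02]
x 0.4965 [0.4981 0.0292 0.0831] [-0.3 -0.1  7.5] [-0.05  0.09 -0.02]
z 0.081 [0.4983 0.0292 0.083 ] [-2.2 -0.3 14.5] [-0.08  0.75  0.  ]
25.0
```

View pics/l.png

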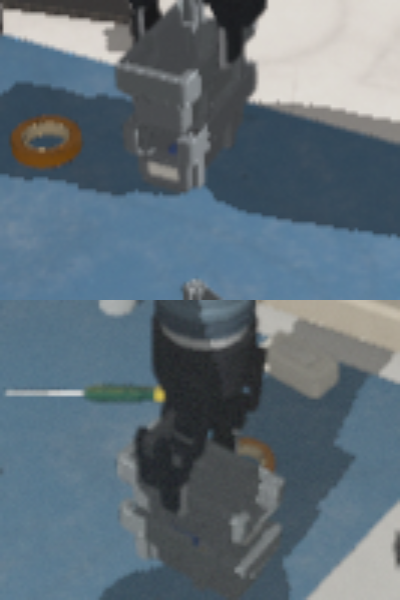

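The stop at 0.083 is hard and the moment is balanced, so the ribs look seated; the pictures show the empty tote squarely on top. I'll unload, release and retreat, then check.

```bash
python3 - <<'E'
from h import *
movel([.4975,.0291,.0832],speed=.06); print(read_eef_pos().round(4),read_ft_force().round(1))
move_gripper(.085); print(read_finger_gap(),read_ft_force().round(1))
q=read_eef_pos(); movel([q[0],q[1],.22],speed=.12)
a=np.radians(-6.8); xd=np.array([-np.sin(a),np.cos(a)])
p=camera_params("wrist"); w=read_camera("wrist")
for n,z in (("empty_tote",.056),("empty_tote_scoop",.12)): print(n,[(round(d["confidence"],2),ray(p,d["at"],z).round(4)) for d in tip_of("wrist",n)[:2]])
s=read_camera("side"); P=camera_params("side")
for n,z in (("empty_tote",.056),("filled_tote",0.),("empty_tote_scoop",.12)): print(n,[(round(d["confidence"],2),ray(P,d["at"],z).round(4)) for d in tip_of("side",n)[:2]])
cv2.imwrite("pics/m.png",cv2.vconcat([cv2.resize(s[160:260,240:373,::-1],(400,300),interpolation=cv2.INTER_CUBIC),w[50:350,120:520,::-1]]))
print(read_time_s())
E
```

```text
[0.4975 0.0292 0.0831] [0.1 0.3 1.7]
0.0850798367933171 [ 0.2  0.2 -0.7]
empty_tote [(0.87, array([0.4965, 0.0249, 0.056 ]))]
empty_tote_scoop [(0.94, array([ 0.4869, -0.0301,  0.12  ]))]
empty_tote [(0.87, array([0.4894, 0.0308, 0.056 ]))]
filled_tote [(0.66, array([0.4937, 0.0387, 0.    ]))]
empty_tote_scoop [(0.63, array([ 0.4795, -0.0164,  0.12  ]))]
27.2667
```

View pics/m.png

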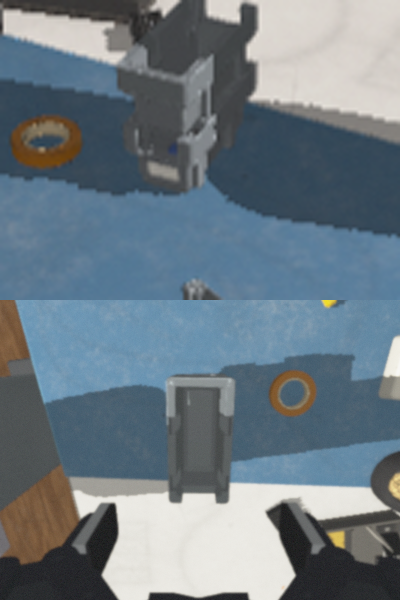

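The side view at (165,100) shows the empty tote level and high on the filled one. In the wrist view it lies square over the lower tote at about (200,440), with the gripper clear.

```bash
python3 -c "
from bench import *
print(sign_off(),read_time_s())"
```

```text
the job is handed in; nothing more can be done
the job is handed in; nothing more can be done
```

The job is handed in at about 27 s: from the last pictures, the empty tote stands level on the filled one, scooped end over closed end, with the gripper clear and the short tote untouched. My first grasp closed on nothing and was redone lower; the judge's verdict was not shown.

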